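# Sort the left-over ladder and cabinet fittings

## Task

Sort the five loose fittings left on the table into the three wooden trays: each tray has a specimen of what belongs in it fixed on the ledge at its far end, so both wooden keys go in the tray with the key, both knobs in the tray with the knob, and the steel bracket in the tray with the bracket. Set every piece down inside the open compartment, the same way up as it stands now and resting on the tray's floor, not on another piece or on the rim. Leave the computer mouse and the candle where they are.

Things in the scene. Friction and masses are not known exactly. Their poses are not given: they have to be found in the camera images.
- key_long: Oak key, a bar lying flat, with a wider head at its -x end (T shape from above). Origin: centre of the underside, at the middle of the total length; x along the bar, z up. All 22 mm high; shank 22 mm wide; head 34 mm wide. Total length 90 mm, the head being the last 20 mm. About 35 g.
- key_short: Oak key, a bar lying flat, with a wider head at its -x end (T shape from above). Origin: centre of the underside, at the middle of the total length; x along the bar, z up. All 22 mm high; shank 22 mm wide; head 34 mm wide. Total length 66 mm, the head being the last 18 mm. About 27 g.
- knob_large: Turned dark-wood drawer knob standing on its smaller foot, wide head up. Origin: centre of its underside; z up; round, so yaw is meaningless. 38 mm high, head 44 mm in diameter with upright sides from 17 to 28 mm height; foot 30 mm in diameter. About 40 g.
- knob_small: Turned dark-wood drawer knob standing on its smaller foot, wide head up. Origin: centre of its underside; z up; round, so yaw is meaningless. 30 mm high, head 32 mm in diameter with upright sides from 13.5 to 22.5 mm height; foot 22 mm in diameter. About 20 g.
- bracket: Steel saddle bracket, an upside-down U standing on its two flanges, with two dark screw holes in its top. 56 mm long (x), 36 mm wide over the flanges (y), 30 mm high, plate 4 mm thick, open at both x ends. Origin: centre of its underside; z up. About 110 g.
- tray_keys: Plywood tray fixed to the table; three alike. Origin: on the table under the centre of the open compartment; x about away from the robot, y left. Inside 115 (x) by 150 mm (y); walls 5 mm, rim 22 mm and inner floor 5 mm above the table. Beyond its +x wall a solid ledge (55 mm deep, 22 mm high) with a fixed specimen: an oak key, top 44 mm above the table.
- tray_knobs: Plywood tray fixed to the table; three alike. Origin: on the table under the centre of the open compartment; x about away from the robot, y left. Inside 115 (x) by 150 mm (y); walls 5 mm, rim 22 mm and inner floor 5 mm above the table. Beyond its +x wall a solid ledge (55 mm deep, 22 mm high) with a fixed specimen: a wooden knob, top 56 mm above the table.
- tray_brackets: Plywood tray fixed to the table; three alike. Origin: on the table under the centre of the open compartment; x about away from the robot, y left. Inside 115 (x) by 150 mm (y); walls 5 mm, rim 22 mm and inner floor 5 mm above the table. Beyond its +x wall a solid ledge (55 mm deep, 22 mm high) with a fixed specimen: a steel bracket, top 52 mm above the table.
- mouse: Black computer mouse, a bystander to be left where it is: 98 mm long (x), 56 mm wide, 33 mm high. Origin: centre of its underside.
- candle: White candle in a round glass, a bystander to be left where it is: 66 mm in diameter, 60 mm high with wick. Origin: centre of its underside.

How it is judged (in metres and radians):
At the end, for the whole second after the job is handed in: Both keys are in the key tray, both knobs in the knob tray and the bracket in the bracket tray: each origin within 55 mm (x) and 72 mm (y) of the compartment's centre and less than 11 mm above the table (the floor is at 5 mm), upright as at the start within 0.15 rad, and at rest (x of key_long in the frame of tray_keys between -0.055 and 0.055 m and y of key_long in the frame of tray_keys between -0.072 and 0.072 m and z of each of key_long, key_short in the frame of tray_keys below 0.011 m and angle between each of key_long, key_short, knob_large, knob_small, bracket's own z axis and vertical below 0.15 rad and linear speed of each of key_long, key_short, knob_large, knob_small, bracket below 0.02 m/s and angular speed of each of key_long, key_short, knob_large, knob_small, bracket below 0.3 rad/s and x of key_short in the frame of tray_keys between -0.055 and 0.055 m and y of key_short in the frame of tray_keys between -0.072 and 0.072 m and x of knob_large in the frame of tray_knobs between -0.055 and 0.055 m and y of knob_large in the frame of tray_knobs between -0.072 and 0.072 m and z of each of knob_large, knob_small in the frame of tray_knobs below 0.011 m and x of knob_small in the frame of tray_knobs between -0.055 and 0.055 m and y of knob_small in the frame of tray_knobs between -0.072 and 0.072 m and x of bracket in the frame of tray_brackets between -0.055 and 0.055 m and y of bracket in the frame of tray_brackets between -0.072 and 0.072 m and z of bracket in the frame of tray_brackets below 0.011 m); the robot touches nothing.
It fails at once if the computer mouse is moved by more than 25 mm (distance of mouse from where it was at the start of the episode above 0.025 m).
It fails at once if the candle is moved by more than 25 mm (distance of candle from where it was at the start of the episode above 0.025 m).
It also fails if it takes over 120 s, if anything falls off the work surface, if the arm or the gripper's body presses on something with over 40 N, if the wrist force passes 120 N, or if a joint passes its speed limit or range.

## Robot

A 6-joint arm with a two-finger parallel gripper is mounted at the origin on the work surface. World frame = base frame: x ahead of the robot, y to its left, z up, the work surface at z = 0. Lengths are in mm, angles in rad, forces in N, time in s.
With the tool pointing down it reaches from about 375 to 925 mm from the base axis. Payload 5.7 kg.
Tool frame: the origin (TCP) lies midway between the tips of the shut fingers; the grasp point (between the pads) lies 19 mm behind it; z points along the fingers, y is the line along which they close (so a half turn about z gives the same grasp; the last joint's range is limited). The gripper opens to 85 mm and grips with 20 to 120 N. Pads are 22 mm wide; open, the fingers measure 114 mm over their backs; the gripper's body (76 mm by 85 mm) begins 54 mm behind the grasp point. The pads swing forward as they close: fully open they stand 13 mm farther back than shut.
Start: joints at [-1.36, 0.359, 1.51, -0, 1.272, -0.115], TCP at [192.024, -568.41, 231.267] pointing down, gripper open.
Joint ranges: [-2.97, 2.97], [-1.01, 2.36], [0.21, 2.38], [-0.96, 4.11], [0.2, 2.71], [-2.98, 2.98]. Speed limits (rad/s): [2.39, 2.39, 3.14, 3.14, 3.14, 3.14].

## Interface

Orientations are given as a 3x3 rotation matrix whose columns are the frame's x, y, z axes.
In Python, from plant import * gives the robot as it stands. The module is installed in compiled form; this text tells all that it offers. Calls block until the motion is done:
- move_pose(position, orientation): joint-space move of the TCP to a pose.
- move_linear(position, rot=None, vel=150): straight line of the TCP; rot=None keeps the orientation; vel is the mean speed in mm/s.
- move_j(angles): joint-space move.
- move_gripper(opening): opening from 0.0 (shut) to 1.0 (fully open); the grip force is fixed at half the most; returns when the fingers have stopped.
- sleep(seconds).
- ik(position, orientation): joint angles nearest the present ones, or None.
- get_obs(): the state.
- camera(name): name is "scene" or "top"; returns the picture (400x640x3 uint8, red, green, blue); there is no depth.
- camera_info(name): a dict with "camera_matrix" (3x3 intrinsics, pixels), "rvec" (rotation vector, rad) and "tvec" (3), from world to camera coordinates, as OpenCV has them. Camera axes: x right, y down, z forward; pixel columns grow to the right and rows downward; lengths in mm; the calibration is good to about 2 mm. A picture is of the moment at which its call begins. camera_info takes no time and is no camera call.
A pose or a line that the arm cannot do raises MotionError and nothing moves.
- sign_off(): hands the job in; it is judged then, once.
Trained networks look in the newest picture that a camera, given by its name, has taken for a name from the list of things; names that differ only in an ending like _2 or _b are one class to them, and where a whole thing is asked for, a point or a joint stands for the part that bears it (a point fixed in the world has none). Each returns a list of dicts, best first, with "score" (0 to 1); they miss things now and then, are a little off and sometimes report something else, mostly with a low value. They report only what shows in the picture. A call takes as long as a camera call.
- silhouettes(camera, thing): "mask" (400x640 bool, what is visible of it).
- mark_of(camera, thing): "centre" ([x, y, z] in mm, in world coordinates, good to about 4 mm: a listed point, or the origin of a listed thing).
The state is a dict: "time_s": time; "qpos": joint angles; "dq": joint speeds; "joint_torque": joint torques, N m; "ee_pos": TCP position; "tcp_rot": TCP orientation; "force": force on the tool from outside, world axes, zero at the start; "wrist_torque": the same for the moment, N m; "finger_gap": opening from 0.0 (shut) to 1.0 (fully open); "finger_force": force on a finger pad.
Only numpy, scipy, OpenCV 4.12 (cv2) and the standard library are available. Lean on these libraries where they do the work, as an engineer would, in place of code of your own. Each camera call takes 0.05 s, during which the arm holds its last target. There are 200 camera calls.

## Working session

There is one attempt and no reset: what is moved stays moved. The work goes in short steps, each a Python script; the robot and the scene stay as the last script left them, time stands still between calls to the robot, and variables do not carry over. Pictures are saved under pics/ and viewed, at most 14 in all, crops included, and the job is handed in when it is done.

```bash
mkdir -p pics; python3 - <<'E'
from plant import *
import cv2,numpy as np,pickle
D={}
for c in("top","scene"):
    im=camera(c);cv2.imwrite(f"pics/{c}0.png",im[:,:,::-1]);i=camera_info(c)
    print(c,np.round(i["camera_matrix"],1).tolist(),np.round(i["rvec"],3),np.round(i["tvec"],1))
    for t in "key_long key_short knob_large knob_small bracket tray_keys tray_knobs tray_brackets mouse candle".split():
        m=mark_of(c,t);s=silhouettes(c,t);D[c,t]=(m,s)
        print(t,[(np.round(a["centre"]).astype(int).tolist(),round(float(a["score"]),2)) for a in m[:4]],
          [(np.round(np.argwhere(a["mask"]).mean(0)[::-1]).tolist(),int(a["mask"].sum()),round(float(a["score"]),2)) for a in s[:4]])
pickle.dump(D,open("d0.pkl","wb"))
print(get_obs()["time_s"])
E
```

```text
top [[459.5, 0.0, 318.8], [0.0, 459.5, 200.4], [0.0, 0.0, 1.0]] [ 2.146 -2.177  0.098] [  22.7  567.8 1108.7]
key_long [([469, -132, -3], 0.67), ([439, 386, -2], 0.3)] [([378.0, 240.0], 383, 0.64)]
key_short [([512, -245, -2], 0.64), ([513, -10, -2], 0.18)] [([421.0, 223.0], 284, 0.76)]
knob_large [([525, 259, 3], 0.78)] [([220.0, 221.0], 246, 0.83)]
knob_small [([510, -10, 2], 0.6)] [([402.0, 149.0], 4296, 0.57), ([329.0, 223.0], 113, 0.48)]
bracket [([468, 134, 0], 0.92), ([467, -131, -4], 0.37)] [([272.0, 241.0], 344, 0.92), ([168.0, 254.0], 760, 0.41)]
tray_keys [([669, 200, -1], 0.79)] [([247.0, 155.0], 4174, 0.8)]
tray_knobs [([675, -200, 5], 0.95)] [([402.0, 149.0], 4289, 0.58)]
tray_brackets [([668, 1, 2], 0.79), ([522, 264, 1], 0.74)] [([323.0, 155.0], 4014, 0.86)]
mouse [([446, -386, -2], 0.94), ([465, -131, -5], 0.2)] [([482.0, 248.0], 906, 0.91)]
candle [([440, 392, -1], 0.71), ([675, -202, 4], 0.6)] [([168.0, 254.0], 737, 0.89)]
scene [[394.4, 0.0, 320.4], [0.0, 394.4, 197.5], [0.0, 0.0, 1.0]] [ 2.128  0.697 -0.359] [-466.4 -151.5 1198.6]
key_long [([471, -135, 0], 0.83)] [([245.0, 229.0], 528, 0.56)]
key_short [([514, -242, 1], 0.63)] [([222.0, 267.0], 424, 0.73)]
knob_large [([523, 264, 3], 0.44)] [([359.0, 158.0], 188, 0.67)]
knob_small [([521, -8, 4], 0.56)] [([295.0, 207.0], 127, 0.64)]
bracket [([467, 130, 0], 0.56)] [([316.0, 174.0], 343, 0.74)]
tray_keys [([517, -7, 3], 0.51)] [([403.0, 194.0], 3087, 0.97)]
tray_knobs [([672, -198, -2], 0.94), ([467, -135, 1], 0.35)] [([309.0, 300.0], 7055, 0.71)]
tray_brackets [([668, 1, 0], 0.71)] [([361.0, 237.0], 4443, 0.84)]
mouse [([439, -392, -3], 0.83)] [([137.0, 299.0], 1449, 0.61)]
candle [([440, 390, -3], 0.74)] [([359.0, 131.0], 444, 0.68), ([361.0, 237.0], 4463, 0.49)]
2.1
```

```bash
python3 - <<'E'
import cv2
t=cv2.imread("pics/top0.png");cv2.imwrite("pics/top0c.png",cv2.resize(t[90:290,130:530],None,fx=2,fy=2,interpolation=2))
E
```

```text
(no output)
```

View pics/scene0.png

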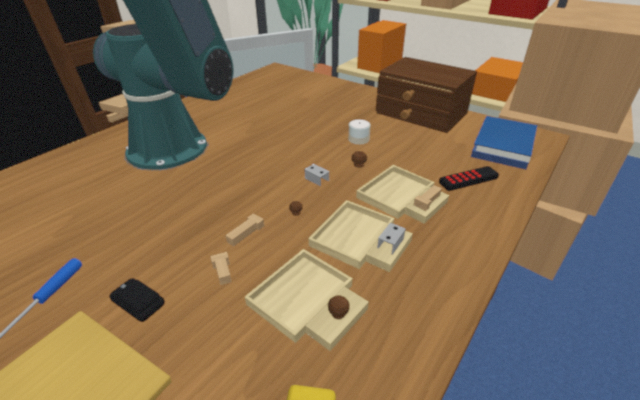

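View pics/top0.png

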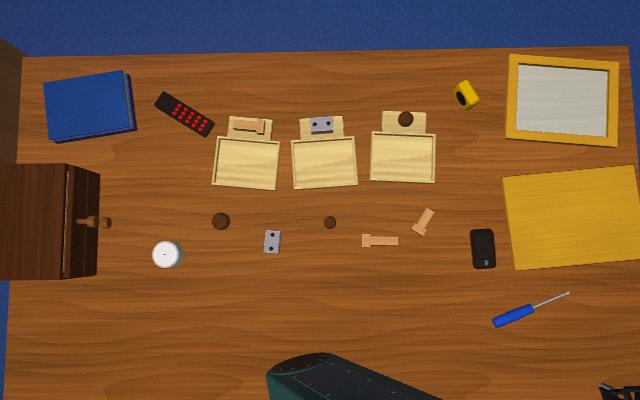

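The top view shows the key tray at about (247,155), the bracket tray at (323,155) and the knob tray at (402,150). The pieces are at (220,221), (272,241), (329,223), (379,240) and (423,221). These agree with the networks, so I'll refine poses and heights by fitting silhouettes in both views.

```bash
cat > fit.py <<'E'
import cv2,numpy as np
from scipy.optimize import minimize
def box(x0,x1,w,h,z0=0): return np.array([[x,y,z] for x in(x0,x1) for y in(-w/2,w/2) for z in(z0,h)],float)
def cyl(r,z0,z1):
    a=np.linspace(0,2*np.pi,24,endpoint=False);return np.array([[r*np.cos(t),r*np.sin(t),z] for t in a for z in(z0,z1)])
P={"key_long":[box(-45,-25,34,22),box(-45,45,22,22)],"key_short":[box(-33,-15,34,22),box(-33,33,22,22)],
"knob_large":[cyl(15,0,10),np.vstack([cyl(15,8,9),cyl(22,17,28),cyl(12,37,38)])],
"knob_small":[cyl(11,0,8),np.vstack([cyl(11,6,7),cyl(16,13.5,22.5),cyl(9,29,30)])],
"bracket":[box(-28,28,36,30)]}
for k in("keys","knobs","brackets"): P["tray_"+k]=[box(-62.5,62.5,160,22),box(62.5,117.5,106,22)]
S=4
def render(parts,p,info):
    x,y,z,a=p;R=np.array([[np.cos(a),-np.sin(a),0],[np.sin(a),np.cos(a),0],[0,0,1]])
    m=np.zeros((400*S,640*S),np.uint8)
    for q in parts:
        u=cv2.projectPoints(q@R.T+[x,y,z],np.array(info["rvec"],float),np.array(info["tvec"],float),np.array(info["camera_matrix"],float),None)[0].reshape(-1,2)
        h=cv2.convexHull((((u+.5)*S-.5)*16).astype(np.int32)); cv2.fillConvexPoly(m,h,255,shift=4)
    return cv2.resize(m,(640,400),interpolation=cv2.INTER_AREA)/255.
def fit(t,masks,infos,p0,yaws):
    tg=[cv2.GaussianBlur(m.astype(float),(0,0),1) for m in masks]
    n=sum(m.sum() for m in masks)
    def c(p): return sum(np.sum((cv2.GaussianBlur(render(P[t],p*[1,1,1,.02],i),(0,0),1)-g)**2) for g,i in zip(tg,infos))/n
    best=None
    for a in yaws:
        s=np.array([*p0,a/.02]);r=minimize(c,s,method="Nelder-Mead",options=dict(initial_simplex=np.vstack([s,s+np.diag([5,5,5,8])]),maxfev=120,xatol=.1,fatol=1e-5))
        if best is None or r.fun<best.fun: best=r
    return best.x*[1,1,1,.02],best.fun
E
cat > meas.py <<'E'
from plant import *
from fit import *
import pickle
D=pickle.load(open("d0.pkl","rb"));I={c:camera_info(c) for c in("top","scene")}
out={}
for t in P:
    ms=[];cs=[]
    for c in I:
        best=max(D[c,t][0],key=lambda a:a["score"])["centre"]
        if t=="tray_keys": best=D["top",t][0][0]["centre"]
        cs.append(best)
    p0=np.mean(cs,0)
    for c in I:
        r=render(P[t],[*p0,0],I[c])
        ms.append(max((s["mask"] for s in D[c,t][1]),key=lambda m:(m*r).sum()/(m.sum()+r.sum())))
    ya=[0] if "tray" in t or "knob" in t else np.arange(0,np.pi,np.pi/4) if t=="bracket" else np.arange(0,2*np.pi,np.pi/4)
    p,f=fit(t,ms,I.values(),p0,ya);out[t]=p;print(t,np.round(p,2),"cost %.3f"%f,"mark",np.round(p0))
pickle.dump(out,open("poses.pkl","wb"))
E
time python3 meas.py
```

```text
key_long [ 468.28 -133.58   -2.31    4.72] cost 0.021 mark [ 470. -133.   -2.]
key_short [ 514.15 -242.75   -3.64   -0.55] cost 0.030 mark [ 513. -244.   -0.]
knob_large [5.2089e+02 2.6054e+02 6.0000e-02 2.5000e-01] cost 0.016 mark [524. 262.   3.]
knob_small [ 5.1365e+02 -9.8800e+00 -9.7000e-01  7.0000e-02] cost 0.049 mark [515.  -9.   3.]
bracket [468.08 132.83  -1.23   3.03] cost 0.037 mark [468. 132.  -0.]
tray_keys [ 6.6840e+02  1.9941e+02 -1.5200e+00 -1.0000e-01] cost 0.005 mark [669. 200.  -1.]
tray_knobs [ 6.7767e+02 -1.9671e+02 -1.8900e+00 -7.0000e-02] cost 0.005 mark [ 674. -199.    2.]
tray_brackets [ 6.6651e+02  1.7800e+00 -1.2500e+00  6.0000e-02] cost 0.007 mark [668.   1.   1.]
real	0m35.607s
user	1m6.944s
sys	0m23.914s
```

View pics/top0c.png

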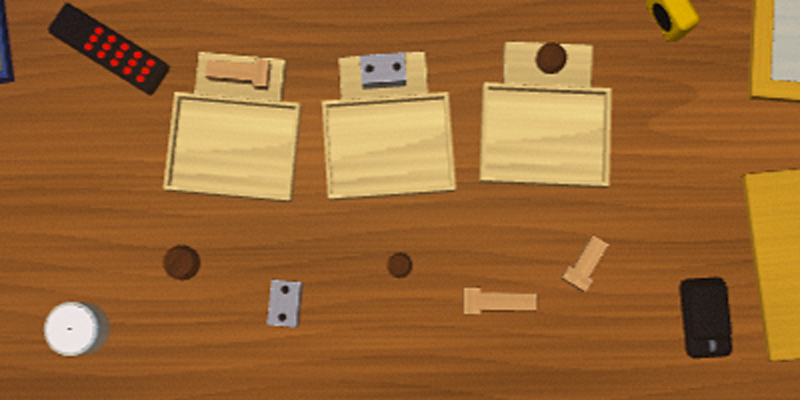

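The fits agree with the pictures, with heights within about 3 mm of the table. Now I'll pick, starting with the bracket.

```bash
cat > go.py <<'E'
from plant import *
import numpy as np,pickle
pose=pickle.load(open("poses.pkl","rb"))
def rot(a): c,s=np.cos(a),np.sin(a);return np.array([[c,s,0],[s,-c,0],[0,0,-1.]])
def T(p,o): c,s=np.cos(p[3]),np.sin(p[3]);return np.array([p[0]+c*o[0]-s*o[1],p[1]+s*o[0]+c*o[1]])
UP=120
def job(t,tray,off,width,zg,gx=0):
    p,q=pose[t],pose[tray]; rnd="knob" in t
    pk=T(p,(gx,0)); best=None
    for i in(0,1):
        for j in(0,1):
            ap=(q[3] if rnd else p[3])+i*np.pi
            ypl=q[3]+j*np.pi                       # piece yaw in tray
            at=ap if rnd else ypl+i*np.pi
            pl=T(q,off) if rnd else T(q,off)+T([0,0,0,ypl],(gx,0))
            a=ik([*pk,UP],rot(ap));b=ik([*pl,UP],rot(at))
            if a is None or b is None: continue
            k=abs(a[5])+abs(b[5])+abs(a[5]-b[5])
            if best is None or k<best[0]: best=(k,ap,at,pl)
    _,ap,at,pl=best
    move_gripper(min(1,(width+32)/85))
    move_pose([*pk,UP],rot(ap)); move_linear([*pk,zg+15],vel=200); move_linear([*pk,zg],vel=60)
    move_gripper(0); g=get_obs()["finger_gap"]
    move_linear([*pk,UP],vel=200); o=get_obs()
    print(t,"gap mm %.1f -> %.1f"%(g*85,o["finger_gap"]*85),"F",np.round(o["force"],1),"ff",np.round(o["finger_force"],1))
    if o["finger_gap"]*85<width-8: print("MISSED");return False
    move_pose([*pl,UP],rot(at)); move_linear([*pl,zg+20],vel=200); move_linear([*pl,zg+6],vel=50)
    print(" placed at F",np.round(get_obs()["force"],1))
    move_gripper(min(1,(width+11)/85)); move_linear([*pl,UP],vel=200)
    print(" t",get_obs()["time_s"]); return True
E
python3 - <<'E'
from go import *
import cv2
job("bracket","tray_brackets",(0,0),36,3)
cv2.imwrite("pics/s1.png",cv2.resize(camera("scene")[100:350,150:470],None,fx=2,fy=2)[:,:,::-1])
E
```

```text
bracket gap mm 35.1 -> 34.5 F [-0.1 -0.3 -0.4] ff 59.8
 placed at F [ 0.4 -0.3 -1. ]
 t 10.2833
```

View pics/s1.png

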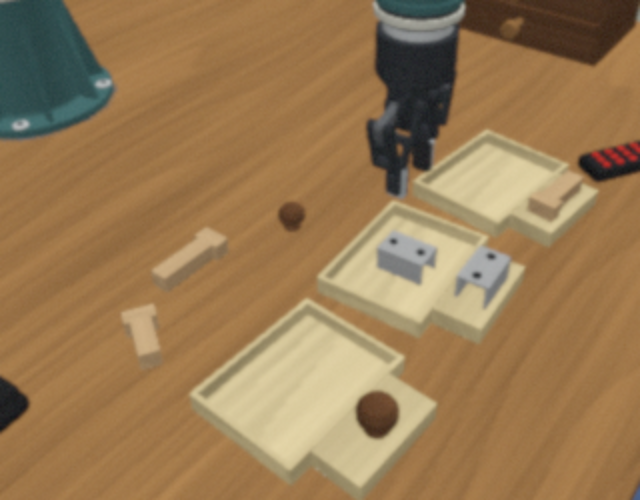

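The bracket stands in the middle tray, at about (407,255) in the crop. The cycle takes 8 s, so I'll do the knobs and keys next and stop if one is missed.

```bash
python3 - <<'E'
from go import *
import cv2
ok=(job("knob_large","tray_knobs",(-25,25),44,2.5) and job("knob_small","tray_knobs",(28,-25),32,1.5)
 and job("key_long","tray_keys",(0,35),22,2) and job("key_short","tray_keys",(0,-35),22,2,2))
o=get_obs();p=o["ee_pos"]
if ok: move_pose([420,0,250],rot(0))
a=camera("scene");b=camera("top")
cv2.imwrite("pics/s2.png",cv2.resize(a[100:350,150:470],None,fx=2,fy=2)[:,:,::-1])
cv2.imwrite("pics/t2.png",cv2.resize(b[100:260,200:450],None,fx=3,fy=3)[:,:,::-1])
E
```

```text
knob_large gap mm 41.5 -> 41.4 F [-0.3 -0.2 -1. ] ff 60.6
 placed at F [ 0.4 -0.3 -0.8]
 t 17.7917
knob_small gap mm 29.2 -> 29.0 F [-1.  -0.6 -0.6] ff 59.1
 placed at F [ 0.1 -0.4  0.3]
 t 26.2667
key_long gap mm 20.7 -> 20.6 F [-0.4 -0.2 -1.7] ff 58.3
 placed at F [ 0.  -0.5 -0. ]
 t 33.825
key_short gap mm 20.1 -> 20.3 F [-0.3  0.2 -0.3] ff 58.9
 placed at F [ 0.4  0.4 -0.3]
 t 41.8417
```

View pics/s2.png

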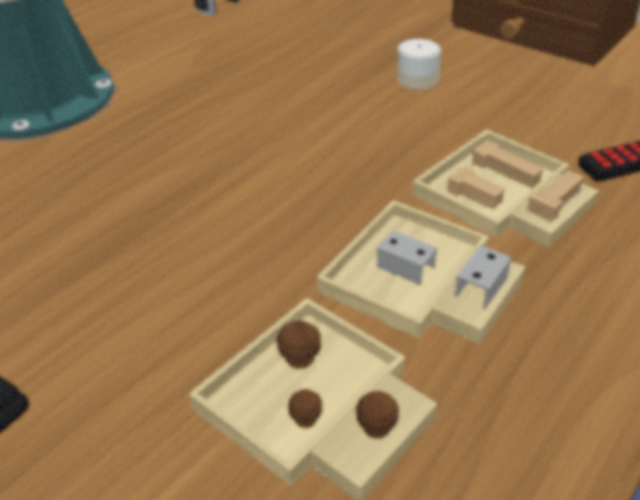

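View pics/t2.png

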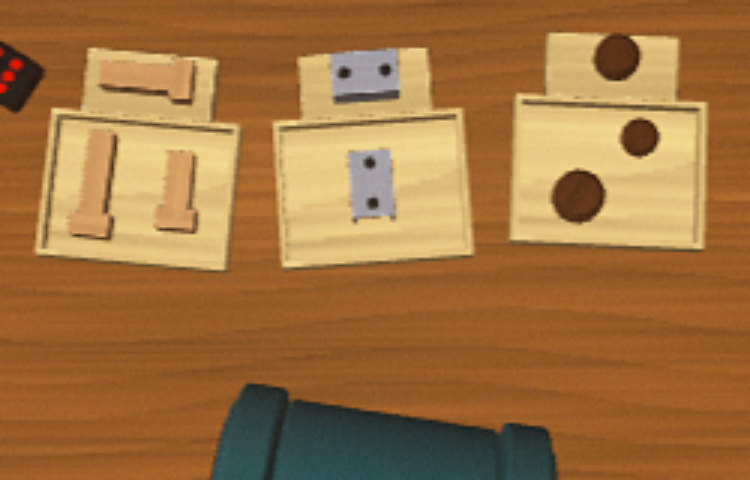

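In the top crop, the keys at (93,185) and (178,192), the bracket at (372,185) and the knobs at (578,197) and (640,137) all sit upright and clear of the rims. The arm is clear, so I'll hand in.

```bash
python3 -c "
from plant import *
print(sign_off())"
```

```text
the job is handed in; nothing more can be done
None
```

All five fittings are in their matching trays and the job is handed in after about 42 s of robot time; the final pictures show each piece upright inside its compartment, and the arm went nowhere near the mouse or candle.

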